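Hang the humidity gauge on its hook, dial to the corridor

ROBOT

A 6-joint arm with a two-finger parallel gripper is mounted at the origin on the work surface. World frame = base frame: x ahead of the robot, y to its left, z up, the work surface at z = 0. Lengths are in m, angles in rad, forces in N, time in s.
With the tool pointing down it reaches from about 0.35 to 0.85 m from the base axis. Payload 8.1 kg.
Tool frame: the origin (TCP) lies at the centre of the arm's flange, where the gripper is bolted on; the fingertips stand 186 mm ahead of it and the grasp point (between the pads) lies 167 mm ahead of it; z points along the fingers, y is the direction in which the jaws open and shut (so a half turn about z gives the same grasp; the last joint's range is limited). The gripper opens to 93 mm and grips with 3 to 60 N. Pads are 15 mm wide; open, the fingers measure 128 mm over their backs; the gripper's body (75 mm by 188 mm) begins 65 mm behind the grasp point.
Start: joints at [-1.196, 0.13, 1.488, -0, 1.523, -0.085], TCP at [0.266, -0.538, 0.405] pointing down, gripper open.
Joint ranges: [-2.96, 2.96], [-0.89, 2.26], [0.02, 2.5], [-1.34, 4.48], [0, 2.73], [-2.66, 2.66]. Speed limits (rad/s): [2.39, 2.39, 2.79, 3.14, 3.14, 3.14].

INTERFACE

Orientations are given as a rotation vector (axis times angle).
In Python, from plant import robot, viewer, order gives the robot as it stands.
- The arm moves only by the tool apply_moves, never from a script. Its argument "deltas" is a list of rows, each a list of 3 entries, a list of its own where there are three numbers: the finger opening in mm, from 0 to 93, then the shift along the tool's x, y, z in mm, then the turn about the tool's z in rad. In form: [[grip, [dx, dy, dz], yaw], ...]. A call has 1 to 5 rows; each row shifts and turns the commanded pose from where the row before left it, along the tool's axes as they then stand; what a row does not reach is not made up. A row lasts 1/8 s, in which the tool goes at most 62.5 mm and 10.7 degrees, less where a joint would pass 70% of its speed; a pose out of reach is approached as far as the arm can. A call is refused whole if a number of a shift passes 62.5 or a number of a turn 0.188, either way. A call with a gripper value outside its range is refused whole. The fingers move at their own pace and stop on an object; "grip_force" is the grip in N (left out, the last holds). Time passes only in rows, so rows that do not move let the fingers close. It gives the time, the measured TCP pose, the force and the opening at its end, in the units of the state.
- robot.read_state(): the state, without advancing time (a new reading comes with each control period).
- viewer.read_camera(name): name is "side" or "top"; returns the picture (420x560x3 uint8, blue, green, red); there is no depth.
- viewer.get_calibration(name): a dict with "fx", "fy", "cx", "cy" (pixels), "R" (3x3) and "t" (3): a world point X has camera coordinates R X + t. Camera axes: x right, y down, z forward; pixel columns grow to the right and rows downward; lengths in m; the calibration is good to about 2 mm. A picture is of the moment at which its call begins. get_calibration takes no time and is no camera call.
- order.close_job(): hands the job in, once; it reports no verdict.
The state is a dict: "t": time; "q": joint angles; "dq": joint speeds; "joint_torque": joint torques, N m; "tool_pos": TCP position; "orientation": TCP orientation; "force": force on the tool from outside, world axes, zero at the start; "wrist_torque": the same for the moment, N m; "opening": finger opening in m.
Only numpy, scipy, OpenCV 4.12 (cv2) and the standard library are available. Lean on these libraries where they do the work, as an engineer would, in place of code of your own. Each camera call takes 0.05 s, during which the arm holds its last target. There are 200 camera calls.

TASK

Take the humidity gauge out of its slotted rest and hang it by its eye on the steel hook of the upright board, dial pointing outward, away from the board, fully home in the notch between the hook's upturned lip and its shoulder. The hook's height has been changed and nobody measured it, so feel for it, pressing neither gauge nor hand against the board or hook with more than 20 N, and let the hook carry the gauge's weight for half a second before you let go. Leave the filter boxes, blower and hex key where they lie.

Things in the scene. Friction and masses are not known exactly. Their poses are not given: they have to be found in the camera images.
- gauge: The humidity gauge, 105 to 195 g: upright aluminium plate 8 mm thick (x), 50 wide (y), 88 tall (z). Origin: centre of its underside; x points out of the dial face, z up. A black round dial (34 mm across, centre 37 mm up) stands 3 mm proud of the +x face; the back is plain. It starts standing in the rest's slot, its underside 8 mm above the work surface. Good pinch: across the 50 mm width, 56 mm up.
- gauge_mid (a point): centre of the gauge's plate, 44 mm above its underside; axes as the gauge's
- gauge_eye (a point): middle of the upper edge of the gauge's eye, mid-thickness; this edge rests on the hook; axes as the gauge's. The eye is a rectangular hole through the plate (along x), 16 mm wide, 20 mm high, from 60 to 80 mm above the underside; this point is 80 mm above the underside
- board: The fixed hook stand: upright plywood board 18 mm thick (x), 110 mm wide (y), 180 mm tall, on the work surface. Origin: centre of the board's underside; x points outward, the way the hook points; z up. The steel hook is level, centred on y = 0. Its bar's top lies anywhere from 134 to 166 mm above the underside: it differs each time, is not measured and stays put in use.
- hook_mean (a point): the middle of the hook's notch on the bar's top if the hook were at its mean height, 150 mm up (the true height is up to 16 mm higher or lower); 74.5 mm out from the board's origin along x; axes as the board's. Hook along the board's x from its origin: shoulder block, 26 mm wide, 21 to 69 mm; bar, 10 mm wide, 7 mm thick, 69 to 86 mm; on its last 6 mm an upturned lip 6 mm high
- hook_back (a point): point on the board's front face, 9 mm out from its origin, 150 mm up, behind the hook. The hook's notch is the 11 mm of bar between shoulder face (69 mm) and lip (80 mm). The shoulder block's flat top is 10 mm above the bar's top, at every height of the hook, and its underside 18 mm below it; it can be touched from above. The hook sits in a rubber bush: it yields 1 mm per 5 N, down or back
- rest: Fixed grey plastic rest, 60 x 80 x 23 mm, with an upright slot 11 mm (x) by 55 mm (y), 15 mm deep, which holds the gauge's foot; origin at the centre of its underside, axes along the slot as the gauge's at the start.
- filter_box_a: bystander: clear snap box with a filter, 70 x 70 x 18 mm, origin at the centre of its underside
- filter_box_b: bystander: second clear snap box, the same size, origin at the centre of its underside
- blower: bystander: standing rubber blower, 54 mm across, 72 mm tall, origin at the centre of its underside
- hex_key: bystander: steel hex key lying flat, long leg 85 mm along x, short leg 26 mm, 6 mm thick, origin in the middle of the long leg, underside

How it is judged:
By the outcome, as a careful person would: the job done as asked, in the order asked, and still so for the second after the job is handed in, with the robot touching nothing.
It also fails if it takes over 54 s, if anything falls off the work surface, if the arm or the gripper's body presses on something with over 40 N, if the wrist force passes 120 N, or if a joint passes its speed limit or range.

## Working session

There is one attempt and no reset: what is moved stays moved. The work goes in short steps, Python scripts to look and compute and a tool call to move; the robot and the scene stay as the last step left them, time stands still between calls to the robot, and variables do not carry over. Pictures are saved under pics/ and viewed, about 8 in all and at most 12, crops included, and the job is handed in when it is done.

Besides the shell and the picture viewer there is one more tool, called after ">>>" in YAML: its name, and indented under it one key for each argument. apply_moves: Moves the arm, as the interface text tells. Its arguments: {"type":"object","properties":{"deltas":{"type":"array"},"grip_force":{"type":"number"}},"required":["deltas"]}

```bash
mkdir -p pics; ls; python3 - <<'E'
from plant import robot, viewer, order
import cv2
s=robot.read_state()
for k in("t","tool_pos","orientation","force","opening"):print(k,s[k])
for n in("side","top"):
    cv2.imwrite(f"pics/{n}0.png",viewer.read_camera(n)); print(n,viewer.get_calibration(n))
E
```

```text
pics
t 0.0
tool_pos [ 0.26621465 -0.53744728  0.40369496]
orientation [-3.05714768e+00 -7.15600303e-01  4.45854164e-04]
force [ 0.84408133 -0.40492878  0.2147455 ]
opening 0.09313822094642775
side {'fx': 417.59235621041034, 'fy': 417.59235621041034, 'cx': 282.4309464916515, 'cy': 212.50282976568192, 'R': array([[-0.78364522, -0.62119606, -0.00395281],
       [-0.44423118,  0.5648274 , -0.69543416],
       [ 0.43423362, -0.54321769, -0.71857895]]), 't': array([0.49903357, 0.31810348, 0.66112067])}
top {'fx': 496.30268741319315, 'fy': 496.30268741319315, 'cx': 278.7509656348128, 'cy': 205.7262660719475, 'R': array([[ 0.00923516, -0.99913148,  0.04063243],
       [-0.99616418, -0.01272847, -0.08657322],
       [ 0.08701522, -0.03967705, -0.99541654]]), 't': array([0.00144884, 0.60263782, 0.91620037])}
```

View pics/side0.png

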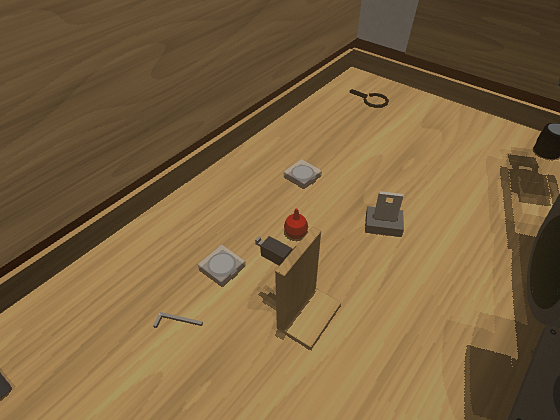

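View pics/top0.png

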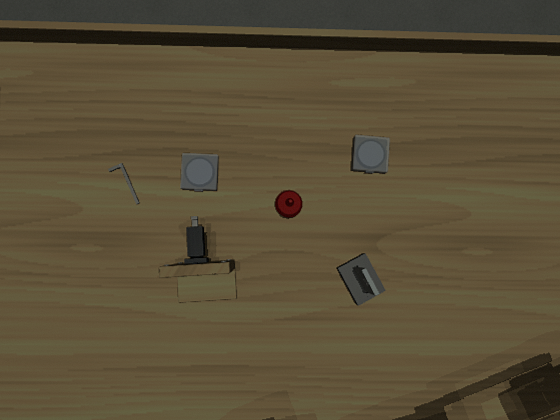

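The side view shows the gauge in its rest at about (388,210) with the eye visible and no dial on that face. The hook board is at about (300,280). In the top view the rest is at (360,279), and the board is at (195,268) with the hook pointing up in the image (+x). I'll zoom in on both.

```bash
python3 - <<'E'
import cv2,numpy as np
s=cv2.imread("pics/side0.png");t=cv2.imread("pics/top0.png")
r=lambda im,x,y,w,h,k:cv2.convertScaleAbs(cv2.resize(im[y:y+h,x:x+w],None,fx=k,fy=k,interpolation=cv2.INTER_CUBIC),alpha=1.5,beta=15)
a=r(s,350,180,66,60,6);b=r(t,325,245,66,60,6)
c=r(s,240,220,110,60,3.6);c=r(s,240,225,110,66,3.6);d=r(t,150,205,110,60,3.6);d=r(t,150,208,110,66,3.6)
top=np.hstack([a,b]);bot=np.hstack([c,d])
cv2.imwrite("pics/z1.png",np.vstack([top[:, :792],bot[:237,:792]]) if top.shape[1]>=792 else top)
E
```

```text
(no output)
```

View pics/z1.png

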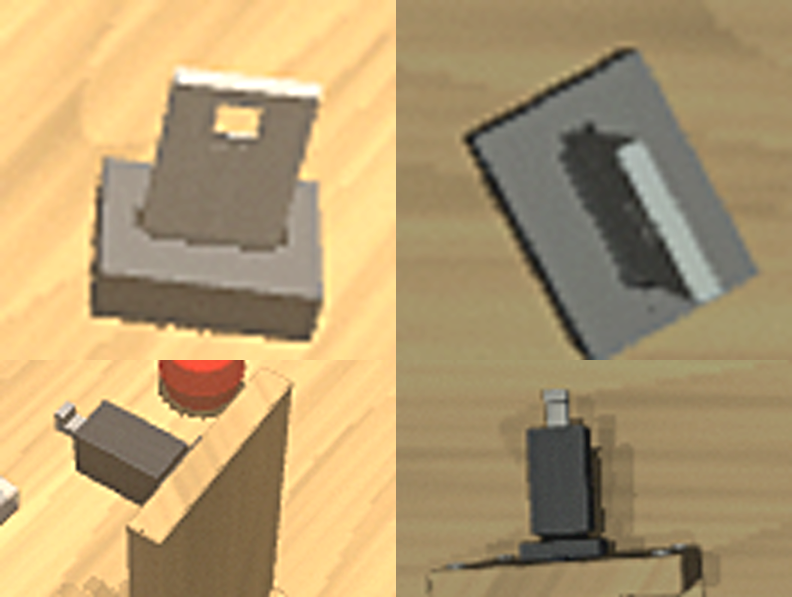

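The zoom shows the plain back with its eye facing the side camera, so the dial faces (+x,−y). The hook points along +x, with a dark shoulder block and a light bar and lip. Next I'll measure by masks and get a bigger view of the hook and board.

```bash
cat > h.py <<'E'
import numpy as np,cv2
from plant import robot,viewer,order
K={n:viewer.get_calibration(n) for n in("side","top")}
def ray(n,p):
    c=K[n];d=c["R"].T@np.array([(p[0]-c["cx"])/c["fx"],(p[1]-c["cy"])/c["fy"],1]);return -c["R"].T@c["t"],d
def onz(n,p,z):
    o,d=ray(n,p);return o+d*(z-o[2])/d[2]
def tri(ps,pt):
    (o,d),(p,e)=ray("side",ps),ray("top",pt);s=np.linalg.lstsq(np.c_[d,-e],p-o,rcond=None)[0]
    a=o+d*s[0];b=p+e*s[1];return (a+b)/2,np.linalg.norm(a-b)
def proj(n,X):
    c=K[n];v=c["R"]@np.array(X)+c["t"];return np.array([c["fx"]*v[0]/v[2]+c["cx"],c["fy"]*v[1]/v[2]+c["cy"]])
def rect(n,m,z):
    c=max(cv2.findContours(m.astype("uint8"),0,1)[0],key=cv2.contourArea)
    w=np.array([onz(n,p[0],z)[:2] for p in c],np.float32)*1000
    return cv2.minAreaRect(w),cv2.boundingRect(c)
E
python3 - <<'E'
from h import *
t=cv2.imread("pics/top0.png");s=cv2.imread("pics/side0.png")
def win(im,x,y,w,h):
    m=np.zeros(im.shape[:2],bool);m[y:y+h,x:x+w]=1;return m
hsv=cv2.cvtColor(t,cv2.COLOR_BGR2HSV);g=t.max(2)
W=win(t,325,245,66,64)
print("gauge top",rect("top",W&(g>125)&(hsv[...,1]<60),.096))
print("rest",rect("top",W&(hsv[...,1]<60)&(g>60),.023))
W=win(t,180,205,30,60)
for z in(.144,.16,.176):print("shoulder",z,rect("top",W&(g<75)&(hsv[...,1]<70),z))
r=lambda im,x,y,w,h,k:cv2.convertScaleAbs(cv2.resize(im[y:y+h,x:x+w],None,fx=k,fy=k,interpolation=cv2.INTER_NEAREST),alpha=1.7,beta=15)
a=r(s,250,230,78,45,8);b=r(t,155,210,90,70,8)
cv2.imwrite("pics/z2.png",a);cv2.imwrite("pics/z3.png",b)
E
```

```text
Traceback (most recent call last):
  File "h.py", line 14, in rect
    c=max(cv2.findContours(m.astype("uint8"),0,1)[0],key=cv2.contourArea)
ValueError: max() iterable argument is empty
```

```bash
python3 - <<'E'
from h import *
t=cv2.imread("pics/top0.png");s=cv2.imread("pics/side0.png")
r=lambda im,x,y,w,h,k:cv2.convertScaleAbs(cv2.resize(im[y:y+h,x:x+w],None,fx=k,fy=k,interpolation=cv2.INTER_NEAREST),alpha=1.7,beta=15)
cv2.imwrite("pics/z2.png",r(s,250,230,78,45,8));cv2.imwrite("pics/z3.png",r(t,155,210,90,70,8))
def win(im,x,y,w,h):
    m=np.zeros(im.shape[:2],bool);m[y:y+h,x:x+w]=1;return m
g=t.max(2);sat=g.astype(int)-t.min(2)
W=win(t,325,245,66,64)
print(g[250:305:6,340:386:4]);print(sat[250:305:6,340:386:4])
for n,m,z in(("gauge",W&(g>110)&(sat<30),.096),("rest",W&(sat<22)&(g>60),.023)):
    try:print(n,rect("top",m,z))
    except Exception as e:print(n,e)
W=win(t,180,205,30,60)
print(g[214:268:4,186:210:2]);print(sat[214:268:4,186:210:2])
E
```

```text
[[ 97  97  95  94  93  93  91  88  88  87  87  97]
 [102 100 101 100  71  60  68 101 100 100 101  99]
 [ 98 109  30  72  71  69  68  69 101 100 101 100]
 [ 73  69  72  55  28  28  55  67  66  98  99  97]
 [  9  70  71  73  29  30 106 110  70  68  98  97]
 [101  41  70  68  69  27  36 114  90  68  79  92]
 [100 107  69  71  70  44  29  27 110  69  67 100]
 [100  99 103  76  69  69  32  27  20 110  64 102]
 [ 98  99 100  53  71  70  67  68  95 101 101 100]
 [101  99 100 100  44  76  98  97  96  95  97  97]]
[[40 41 40 39 41 39 39 38 36 36 37 40]
 [39 39 39 39 29  3  4 39 39 40 41 42]
 [42 46  2  3  3  3  4  3 40 39 39 41]
 [ 4  3  4  3  3  3  5  3  4 41 41 40]
 [ 2  4  5  4  3  4  6  6  3  3 41 42]
 [42  2  4  4  5  2  5  7  5  4 21 39]
 [41 43  4  5  4  3  3  3  5  3  3 41]
 [41 39 43  5  4  4  2  3  2  7  3 43]
 [39 38 39 22  4  5  3  3 33 38 38 37]
 [39 38 39 39 19 12 42 41 40 41 40 40]]
gauge (((462.2071228027344, -152.6749267578125), (39.431026458740234, 5.2091064453125), 28.832679748535156), (366, 273, 13, 22))
rest (((465.87396240234375, -150.42947387695312), (79.98150634765625,
[... 624 characters left out ...]
 [ 56  54  18  16  34  40  35  40  40  40  20  17]
 [ 38  38  42  43  28  27  36  24  26  17  15  21]
 [ 95  94  97 100  94  94 100 100  99 100  99  99]]
[[39 37 38 39 41 39 37 38 37 38 38 37]
 [42 42 35  5  6  6 36 35 35 36 36 38]
 [40 40 42  5  7  7 38 38 37 37 41 42]
 [40 33 30  5  6  3  3  2 17 36 36 35]
 [13  5  1  2  3  3  1  3  2 37 32 31]
 [19  2  2  1  1  1  2  2  3 10 30 30]
 [29  5  1  1  1  1  2  2  1  8 14 34]
 [35  2  2  1  0  2  2  2  1  6 14 31]
 [35  3  1  1  1  2  4  0  0  2 14 33]
 [46  4  0  0  2  1  2  1  1  1 13 30]
 [44  2  2  2  2  1  2  1  0  3 14 34]
 [25 25  7  2  2  2  2  3  1  1  1  7]
 [ 2  1  3  2  3  3  4  2  3  1  3 14]
 [40 39 40 42 40 41 41 41 41 42 41 41]]
```

View pics/z2.png

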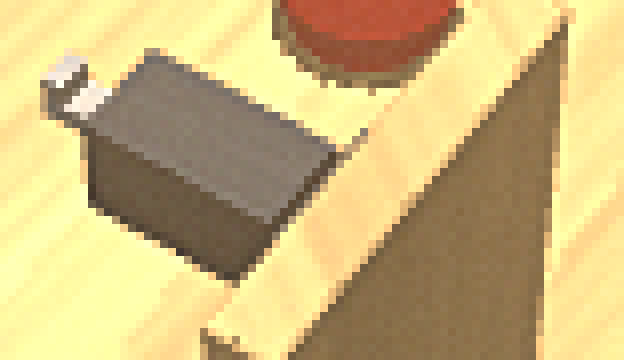

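View pics/z3.png

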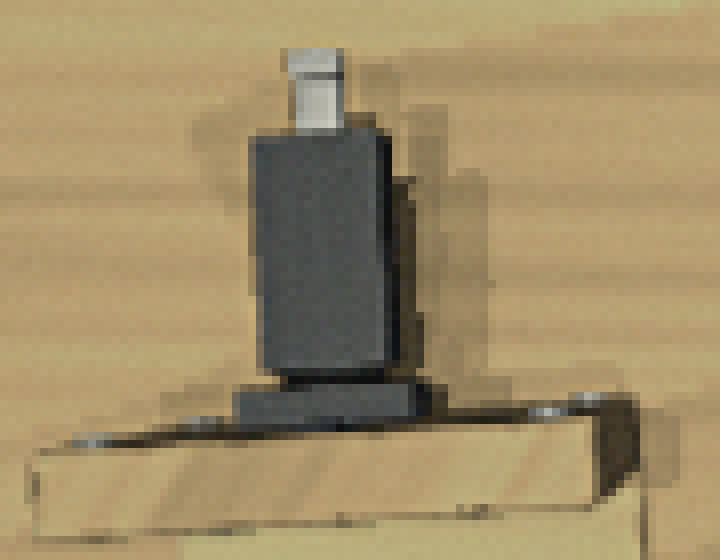

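```bash
python3 - <<'E'
from h import *
t=cv2.imread("pics/top0.png");g=t.max(2);sat=g.astype(int)-t.min(2)
W=np.zeros(g.shape,bool);W[266:302,355:386]=1
m=W&(g>85)&(sat<15);r,b=rect("top",m,.096);print("gauge",r,b)
ys,xs=np.nonzero(m);print("centroid",onz("top",(xs.mean(),ys.mean()),.096)*1000, m.sum())
S=lambda x,y:(250+x/8-.5,230+y/8-.5);T=lambda x,y:(155+x/8-.5,210+y/8-.5)
P={"tip+y":((90,130),(252,137)),"tip-y":((155,52),(383,130)),"bd-y":((338,153),(388,367)),"bd+y":((272,222),(264,372)),"lipT+y":((44,80),(288,52))}
for k,(a,c) in P.items():
    X,e=tri(S(*a),T(*c));print(k,(X*1000).round(1),round(e*1000,1))
for n,p in dict(fl=(34,453),fr=(597,418),bl=(34,540),br=(600,507)).items():print(n,(onz("top",T(*p),.18)*1000).round(1))
for z in(.145,.155,.165):
    Q=[onz("top",T(*p),z+.01)[:2]*1000 for p in((252,137),(383,130),(388,367),(264,372))]
    print(z,np.round(Q,1).tolist(),"lip tip mid",(onz("top",T(316,50),z+.006)*1000).round(1))
E
```

```text
gauge ((465.560791015625, -150.556396484375), (50.3422966003418, 7.890402793884277), 28.492521286010742) (362, 269, 17, 26)
centroid [ 465.578895  -150.5091122   96.       ] 131
tip+y [554.7 162.7 155. ] 1.8
tip-y [557.2 136.9 154.7] 0.0
bd-y [509.3 134.8 154.8] 0.0
bd+y [507.9 159.2 157.1] 0.5
lipT+y [572.5 156.5 152.4] 0.9
fl [492.5 200.1 180. ]
fr [500.1  91.1 180. ]
bl [475.7 199.6 180. ]
br [482.8  90.3 180. ]
0.145 [[555.4, 163.2], [557.1, 136.9], [509.3, 134.8], [508.1, 159.6]] lip tip mid [573.5 151.3 151. ]
0.155 [[555.0, 161.8], [556.7, 135.8], [509.5, 133.7], [508.3, 158.2]] lip tip mid [572.8 150.  161. ]
0.165 [[554.6, 160.3], [556.2, 134.6], [509.6, 132.6], [508.4, 156.8]] lip tip mid [572.2 148.7 171. ]
```

```bash
cat >> h.py <<'E'
from scipy.spatial.transform import Rotation as Ro
def plan(target,yawdeg,n):
    """rows (mm, rad) to take TCP to target mm with tool y at yawdeg, in tool axes"""
    s=robot.read_state();p=np.array(s["tool_pos"])*1000;R=Ro.from_rotvec(s["orientation"]).as_matrix()
    y0=np.degrees(np.arctan2(R[1,1],R[0,1]))
    print("t",s["t"],"pos",p.round(1),"yaw",y0.round(2),"tilt",R[:,2].round(3),"F",np.round(s["force"],1),"open",round(s["opening"]*1000,1),"q",np.round(s["q"],2))
    dy=(yawdeg-y0+180)%360-180;w=-np.radians(dy)/n;d=(np.array(target)-p)/n
    for i in range(n):
        a=np.radians(y0+dy*i/n);Y=np.array([np.cos(a),np.sin(a)]);X=np.array([-Y[1],Y[0]])
        print([round(float(v),1) for v in(X@d[:2],Y@d[:2],-d[2])],round(w,3))
E
python3 -c "
from h import *
plan((465.6,-150.5,330),28.6,10)"
```

```text
t 0.1 pos [ 266.2 -537.5  403.8] yaw -63.66 tilt [-0.001  0.002 -1.   ] F [-0.6 -0.6 -0.3] open 92.7 q [-1.2   0.13  1.49 -0.    1.52 -0.09]
[35.0, -25.8, 7.4] -0.161
[38.7, -19.9, 7.4] -0.161
[41.4, -13.4, 7.4] -0.161
[43.0, -6.6, 7.4] -0.161
[43.5, 0.4, 7.4] -0.161
[42.9, 7.4, 7.4] -0.161
[41.2, 14.1, 7.4] -0.161
[38.4, 20.6, 7.4] -0.161
[34.6, 26.4, 7.4] -0.161
[29.9, 31.6, 7.4] -0.161
```

>>> apply_moves:
  deltas:
    - [93, [35, -25.8, 7.4], -0.161]
    - [93, [38.7, -19.9, 7.4], -0.161]
    - [93, [41.4, -13.4, 7.4], -0.161]
    - [93, [43, -6.6, 7.4], -0.161]
    - [93, [43.5, 0.4, 7.4], -0.161]
  grip_force: 15

```text
t: 0.72
tool_pos: [0.3662, -0.3429, 0.3671]
orientation: [-2.529, -1.863, -0.0]
force: [1.1, -0.3, 0.7]
opening: 0.0929
```

>>> apply_moves:
  deltas:
    - [93, [42.9, 7.4, 7.4], -0.161]
    - [93, [41.2, 14.1, 7.4], -0.161]
    - [93, [38.4, 20.6, 7.4], -0.161]
    - [93, [34.6, 26.4, 7.4], -0.161]
    - [93, [29.9, 31.6, 7.4], -0.161]

```text
t: 1.35
tool_pos: [0.4659, -0.1494, 0.3302]
orientation: [-1.597, -2.705, 0.0]
force: [-0.1, -0.5, -0.0]
opening: 0.0929
```

>>> apply_moves:
  deltas:
    - [93, [0, 0, 0], 0]
    - [93, [0, 0, 0], 0]

```text
t: 1.6
tool_pos: [0.4654, -0.1509, 0.3305]
orientation: [-1.605, -2.7, 0.001]
force: [-0.2, 0.4, 0.4]
opening: 0.0931
```

```bash
python3 -c "
from h import *
plan((465.6,-150.5,231),28.6,4)"
```

```text
t 1.6 pos [ 465.4 -150.9  330.5] yaw 28.54 tilt [-0.001 -0.    -1.   ] F [-0.2  0.4  0.4] open 93.1 q [-0.42 -0.12  1.88 -0.    1.39 -0.92]
[0.1, 0.1, 24.9] -0.0
[0.1, 0.1, 24.9] -0.0
[0.1, 0.1, 24.9] -0.0
[0.1, 0.1, 24.9] -0.0
```

>>> apply_moves:
  deltas:
    - [93, [0.1, 0.1, 25], 0]
    - [93, [0.1, 0.1, 25], 0]
    - [93, [0.1, 0.1, 25], 0]
    - [93, [0, 0, 24.5], 0]
    - [93, [0, 0, 0], 0]
  grip_force: 25

```text
t: 2.22
tool_pos: [0.4643, -0.1511, 0.2295]
orientation: [-1.606, -2.695, 0.001]
force: [-0.5, 0.6, 0.8]
opening: 0.0929
```

>>> apply_moves:
  deltas:
    - [45, [0, 0, 0], 0]
    - [45, [0, 0, 0], 0]
    - [45, [0, 0, 0], 0]
    - [45, [0, 0, 0], 0]
    - [45, [0, 0, 0], 0]

```text
t: 2.85
tool_pos: [0.4658, -0.1504, 0.2314]
orientation: [1.604, 2.701, -0.0]
force: [-0.4, 0.4, 2.1]
opening: 0.0499
```

>>> apply_moves:
  deltas:
    - [40, [0, 0, 0], 0]
    - [40, [0, 0, 0], 0]
    - [40, [0, 0, 0], 0]

```text
t: 3.22
tool_pos: [0.4658, -0.1504, 0.2315]
orientation: [1.604, 2.701, 0.0]
force: [-0.7, 0.5, 4.3]
opening: 0.0494
```

>>> apply_moves:
  deltas:
    - [40, [0, 0, -5], 0]
    - [40, [0, 0, -10], 0]
    - [40, [0, 0, -20], 0]
    - [40, [0, 0, -25], 0]
    - [40, [0, 0, 0], 0]

```text
t: 3.85
tool_pos: [0.4666, -0.1508, 0.2938]
orientation: [1.602, 2.697, 0.001]
force: [0.1, 0.1, -1.3]
opening: 0.0501
```

```bash
python3 - <<'E'
from h import *
plan((465.6,-150.5,415),28.6,3)
im=viewer.read_camera("side");cv2.imwrite("pics/side1.png",cv2.resize(im[120:330,240:520],None,fx=2.5,fy=2.5))
E
```

```text
t 3.85 pos [ 466.6 -150.8  293.8] yaw 28.59 tilt [ 0.004 -0.002 -1.   ] F [ 0.1  0.1 -1.3] open 50.1 q [-0.42 -0.09  1.92  0.    1.31 -0.92]
[0.3, -0.3, -40.4] -0.0
[0.3, -0.3, -40.4] -0.0
[0.3, -0.3, -40.4] -0.0
```

View pics/side1.png

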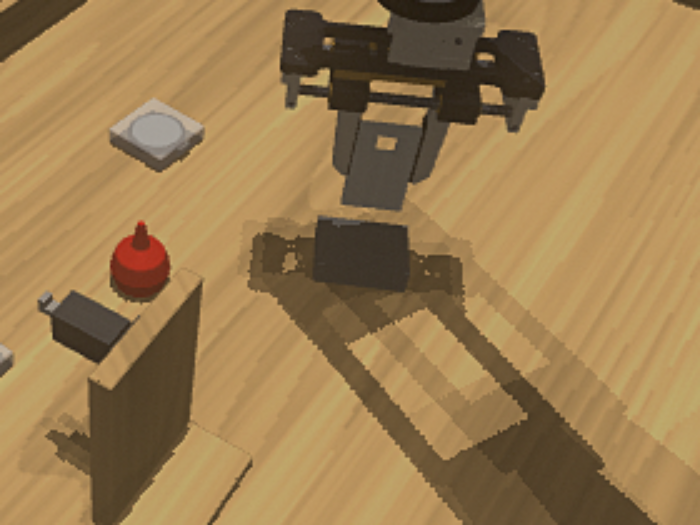

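The gauge is gripped squarely and clear of the rest. I read about 1.3 N of weight.

>>> apply_moves:
  deltas:
    - [40, [0.3, -0.3, -40], 0]
    - [40, [0.3, -0.3, -40], 0]
    - [40, [0.3, -0.3, -41], 0]
    - [40, [0, 0, 0], 0]

```text
t: 4.4
tool_pos: [0.4652, -0.1503, 0.4149]
orientation: [1.601, 2.697, 0.001]
force: [0.2, -0.5, -2.4]
opening: 0.0501
```

```bash
python3 -c "
from h import *
plan((532.7,148.2,410),93.8,10)"
```

```text
t 4.4 pos [ 465.2 -150.3  414.9] yaw 28.59 tilt [ 0.005 -0.002 -1.   ] F [ 0.2 -0.5 -2.4] open 50.1 q [-0.42 -0.18  1.78  0.    1.54 -0.92]
[23.0, 20.2, 0.5] -0.114
[20.5, 22.7, 0.5] -0.114
[17.8, 24.9, 0.5] -0.114
[14.9, 26.7, 0.5] -0.114
[11.8, 28.3, 0.5] -0.114
[8.5, 29.4, 0.5] -0.114
[5.1, 30.2, 0.5] -0.114
[1.6, 30.6, 0.5] -0.114
[-1.9, 30.5, 0.5] -0.114
[-5.3, 30.1, 0.5] -0.114
```

>>> apply_moves:
  deltas:
    - [40, [23, 20.2, 0.5], -0.114]
    - [40, [20.5, 22.7, 0.5], -0.114]
    - [40, [17.8, 24.9, 0.5], -0.114]
    - [40, [14.9, 26.7, 0.5], -0.114]
    - [40, [11.8, 28.3, 0.5], -0.114]

```text
t: 5.03
tool_pos: [0.4979, 0.0003, 0.407]
orientation: [-0.774, -3.041, 0.001]
force: [0.7, 0.1, -1.5]
opening: 0.0497
```

>>> apply_moves:
  deltas:
    - [40, [8.5, 29.4, 0.5], -0.114]
    - [40, [5.1, 30.2, 0.5], -0.114]
    - [40, [1.6, 30.6, 0.5], -0.114]
    - [40, [-1.9, 30.5, 0.5], -0.114]
    - [40, [-5.3, 30.1, 0.5], -0.114]

```text
t: 5.65
tool_pos: [0.5314, 0.1495, 0.4042]
orientation: [0.113, -3.136, 0.001]
force: [0.5, -0.1, -1.2]
opening: 0.0496
```

>>> apply_moves:
  deltas:
    - [40, [0, 0, 0], 0]
    - [40, [0, 0, 0], 0]
    - [40, [0, 0, 0], 0]

```text
t: 6.02
tool_pos: [0.5315, 0.1477, 0.4065]
orientation: [0.104, -3.139, 0.001]
force: [0.2, -0.8, -1.7]
opening: 0.0499
```

```bash
python3 -c "
from h import *
plan((532.7,148.2,385),93.8,2)"
```

```text
t 6.025 pos [531.5 147.7 406.5] yaw 93.8 tilt [-0.001 -0.    -1.   ] F [ 0.2 -0.8 -1.7] open 49.9 q [ 0.18 -0.    1.62 -0.    1.52 -1.46]
[-0.6, 0.2, 10.7] 0.0
[-0.6, 0.2, 10.7] 0.0
```

>>> apply_moves:
  deltas:
    - [40, [-0.6, 0.2, 8], 0]
    - [40, [-0.6, 0.3, 8], 0]
    - [40, [0, 0, 6], 0]
    - [40, [0, 0, 0], 0]
    - [40, [0, 0, 0], 0]

```text
t: 6.65
tool_pos: [0.5329, 0.1491, 0.3854]
orientation: [-0.107, 3.14, 0.0]
force: [0.1, 0.3, -1.9]
opening: 0.05
```

>>> apply_moves:
  deltas:
    - [40, [0, 0, 1], 0]
    - [40, [0, 0, 0], 0]
    - [40, [0, 0, 0], 0]

```text
t: 7.02
tool_pos: [0.5329, 0.1491, 0.3844]
orientation: [-0.107, 3.14, 0.0]
force: [0.0, 0.3, -0.5]
opening: 0.0497
```

>>> apply_moves:
  deltas:
    - [40, [0, 0, 1], 0]
    - [40, [0, 0, 0], 0]
    - [40, [0, 0, 0], 0]

```text
t: 7.4
tool_pos: [0.5328, 0.1491, 0.3832]
orientation: [0.107, -3.14, 0.0]
force: [-0.4, 0.2, -1.1]
opening: 0.05
```

>>> apply_moves:
  deltas:
    - [40, [0, 0, 1], 0]
    - [40, [0, 0, 0], 0]
    - [40, [0, 0, 0], 0]

```text
t: 7.78
tool_pos: [0.5328, 0.1491, 0.3822]
orientation: [0.107, -3.14, 0.0]
force: [0.2, -0.4, -1.5]
opening: 0.0497
```

>>> apply_moves:
  deltas:
    - [40, [0, 0, 1], 0]
    - [40, [0, 0, 0], 0]
    - [40, [0, 0, 0], 0]

```text
t: 8.15
tool_pos: [0.5328, 0.1491, 0.3812]
orientation: [0.107, -3.14, -0.0]
force: [-0.6, -0.7, -0.7]
opening: 0.0497
```

>>> apply_moves:
  deltas:
    - [40, [0, 0, 1], 0]
    - [40, [0, 0, 0], 0]
    - [40, [0, 0, 0], 0]

```text
t: 8.52
tool_pos: [0.5329, 0.1491, 0.3804]
orientation: [-0.107, 3.139, 0.0]
force: [0.4, 0.0, -0.1]
opening: 0.0494
```

>>> apply_moves:
  deltas:
    - [40, [0, 0, 1], 0]
    - [40, [0, 0, 0], 0]
    - [40, [0, 0, 0], 0]

```text
t: 8.9
tool_pos: [0.5329, 0.1491, 0.3796]
orientation: [-0.107, 3.139, 0.0]
force: [0.3, 0.4, 2.7]
opening: 0.0501
```

>>> apply_moves:
  deltas:
    - [40, [0, 0, 1], 0]
    - [40, [0, 0, 0], 0]
    - [40, [0, 0, 0], 0]

```text
t: 9.28
tool_pos: [0.533, 0.1491, 0.3788]
orientation: [-0.107, 3.139, 0.0]
force: [0.1, 0.2, 5.7]
opening: 0.0498
```

Contact: the force rises from TCP z ≈ 0.3807, at about 3.7 N/mm. That puts the shoulder top at about 157 mm and the bar top at about 147 mm. The insertion height is TCP z ≈ 0.3002. I'll back off and go out past the lip.

>>> apply_moves:
  deltas:
    - [40, [0, 0, -10], 0]
    - [40, [0, 0, -8], 0]
    - [40, [0, 0, 0], 0]
    - [40, [0, 0, 0], 0]

```text
t: 9.78
tool_pos: [0.5328, 0.1491, 0.396]
orientation: [0.107, -3.139, 0.0]
force: [0.1, -0.1, -1.8]
opening: 0.0502
```

```bash
python3 -c "
from h import *
plan((584.6,151.7,397),93.8,3)"
```

```text
t 9.775 pos [532.8 149.1 396. ] yaw 93.91 tilt [-0. -0. -1.] F [ 0.1 -0.1 -1.8] open 50.2 q [ 0.18  0.01  1.63 -0.    1.5  -1.46]
[-17.3, -0.3, -0.3] 0.001
[-17.3, -0.3, -0.3] 0.001
[-17.3, -0.3, -0.3] 0.001
```

>>> apply_moves:
  deltas:
    - [40, [-17.3, -0.3, 0], 0]
    - [40, [-17.3, -0.3, 0], 0]
    - [40, [-17.3, -0.3, 0], 0]
    - [40, [0, 0, 0], 0]
    - [40, [0, 0, 0], 0]

```text
t: 10.4
tool_pos: [0.5842, 0.1517, 0.3957]
orientation: [0.107, -3.139, 0.0]
force: [0.0, -0.2, -0.8]
opening: 0.0496
```

```bash
python3 -c "
from h import *
plan((584.6,151.7,300.2),93.8,5)"
```

```text
t 10.4 pos [584.2 151.7 395.7] yaw 93.9 tilt [-0.001 -0.    -1.   ] F [ 0.  -0.2 -0.8] open 49.6 q [ 0.17  0.14  1.49  0.    1.51 -1.47]
[-0.1, -0.0, 19.1] 0.0
[-0.1, -0.0, 19.1] 0.0
[-0.1, -0.0, 19.1] 0.0
[-0.1, -0.0, 19.1] 0.0
[-0.1, -0.0, 19.1] 0.0
```

>>> apply_moves:
  deltas:
    - [40, [-0.2, 0, 19], 0]
    - [40, [-0.2, 0, 19], 0]
    - [40, [0, 0, 19], 0]
    - [40, [0, 0, 19], 0]
    - [40, [0, 0, 19.2], 0]

```text
t: 11.02
tool_pos: [0.5849, 0.1518, 0.2994]
orientation: [0.107, -3.139, 0.0]
force: [-0.6, -0.2, -2.0]
opening: 0.0502
```

>>> apply_moves:
  deltas:
    - [40, [0, 0, 0], 0]
    - [40, [0, 0, 0], 0]

```text
t: 11.28
tool_pos: [0.5853, 0.1518, 0.3015]
orientation: [-0.107, 3.139, 0.0]
force: [-0.6, 0.0, -0.8]
opening: 0.0502
```

```bash
python3 - <<'E'
from h import *
plan((562.1,150.2,300.2),93.8,5)
a=viewer.read_camera("side");b=viewer.read_camera("top")
r=lambda im,x,y,w,h,k:cv2.convertScaleAbs(cv2.resize(im[y:y+h,x:x+w],None,fx=k,fy=k,interpolation=cv2.INTER_CUBIC),alpha=1.5,beta=15)
cv2.imwrite("pics/z4.png",np.hstack([r(a,220,200,100,100,4),r(b,150,180,100,100,4)]))
E
```

```text
t 11.275 pos [585.3 151.8 301.5] yaw 93.91 tilt [ 0.001  0.    -1.   ] F [-0.6  0.  -0.8] open 50.2 q [ 0.17  0.21  1.59  0.    1.34 -1.47]
[4.7, -0.0, 0.3] 0.0
[4.7, -0.0, 0.3] 0.0
[4.7, -0.0, 0.3] 0.0
[4.7, -0.0, 0.3] 0.0
[4.7, -0.0, 0.3] 0.0
```

View pics/z4.png

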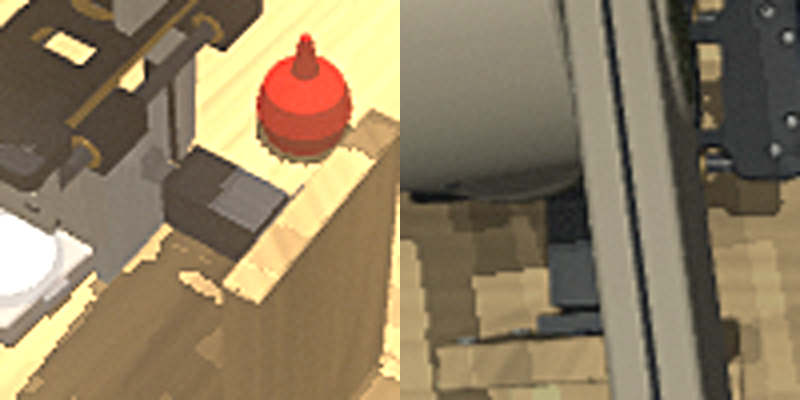

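The side view shows the gauge in front of the hook tip with the hand clear of the shoulder. The lip and eye are hidden, so I go in slowly and watch the force.

>>> apply_moves:
  deltas:
    - [40, [0, 0, 1.3], 0]
    - [40, [3, 0, 0], 0]
    - [40, [3, 0, 0], 0]
    - [40, [1, 0, 0], 0]
    - [40, [0, 0, 0], 0]

```text
t: 12.0
tool_pos: [0.578, 0.1513, 0.2998]
orientation: [-0.107, 3.14, 0.0]
force: [-0.4, 0.4, -1.5]
opening: 0.0497
```

>>> apply_moves:
  deltas:
    - [40, [2, 0, 0], 0]
    - [40, [0, 0, 0], 0]
    - [40, [0, 0, 0], 0]

```text
t: 12.38
tool_pos: [0.5761, 0.1512, 0.2997]
orientation: [-0.107, 3.14, 0.0]
force: [-0.8, -0.0, -1.4]
opening: 0.0499
```

>>> apply_moves:
  deltas:
    - [40, [1.5, 0, 0], 0]
    - [40, [0, 0, 0], 0]
    - [40, [0, 0, 0], 0]

```text
t: 12.75
tool_pos: [0.5746, 0.1511, 0.2998]
orientation: [-0.107, 3.14, 0.0]
force: [-0.3, -0.7, -0.9]
opening: 0.0498
```

>>> apply_moves:
  deltas:
    - [40, [2, 0, 0], 0]
    - [40, [2, 0, 0], 0]
    - [40, [0, 0, 0], 0]

```text
t: 13.12
tool_pos: [0.5704, 0.1508, 0.2997]
orientation: [0.107, -3.14, -0.0]
force: [0.0, -0.6, -1.3]
opening: 0.0498
```

>>> apply_moves:
  deltas:
    - [40, [2, 0, 0], 0]
    - [40, [2, 0, 0], 0]
    - [40, [0, 0, 0], 0]

```text
t: 13.5
tool_pos: [0.5665, 0.1505, 0.2998]
orientation: [-0.107, 3.14, 0.0]
force: [-0.4, 0.6, -1.1]
opening: 0.05
```

>>> apply_moves:
  deltas:
    - [40, [2, 0, 0], 0]
    - [40, [1, 0, 0], 0]
    - [40, [0, 0, 0], 0]
    - [40, [0, 0, 0], 0]

```text
t: 14.0
tool_pos: [0.5636, 0.1503, 0.2998]
orientation: [-0.107, 3.14, 0.0]
force: [0.5, 0.8, -0.7]
opening: 0.0501
```

Through the eye with no contact. I'll feel for the shoulder face in 1 mm steps.

>>> apply_moves:
  deltas:
    - [40, [1, 0, 0], 0]
    - [40, [0, 0, 0], 0]
    - [40, [0, 0, 0], 0]

```text
t: 14.38
tool_pos: [0.5626, 0.1503, 0.2997]
orientation: [0.107, -3.14, 0.0]
force: [0.4, 0.3, -0.9]
opening: 0.0501
```

>>> apply_moves:
  deltas:
    - [40, [1, 0, 0], 0]
    - [40, [0, 0, 0], 0]
    - [40, [0, 0, 0], 0]

```text
t: 14.75
tool_pos: [0.5616, 0.1502, 0.2997]
orientation: [0.107, -3.14, 0.0]
force: [0.8, -0.4, -1.5]
opening: 0.0497
```

>>> apply_moves:
  deltas:
    - [40, [1, 0, 0], 0]
    - [40, [0, 0, 0], 0]
    - [40, [0, 0, 0], 0]

```text
t: 15.12
tool_pos: [0.5606, 0.1501, 0.2998]
orientation: [-0.107, 3.14, 0.0]
force: [0.3, 0.5, -2.0]
opening: 0.0497
```

>>> apply_moves:
  deltas:
    - [40, [1, 0, 0], 0]
    - [40, [0, 0, 0], 0]
    - [40, [0, 0, 0], 0]

```text
t: 15.5
tool_pos: [0.5598, 0.15, 0.3]
orientation: [-0.107, 3.139, 0.0]
force: [2.6, -0.1, -1.9]
opening: 0.0501
```

>>> apply_moves:
  deltas:
    - [40, [1, 0, 0], 0]
    - [40, [0, 0, 0], 0]
    - [40, [0, 0, 0], 0]

```text
t: 15.88
tool_pos: [0.5591, 0.15, 0.3001]
orientation: [-0.107, 3.138, 0.0]
force: [5.9, 0.3, -2.4]
opening: 0.0495
```

Shoulder face contact is at x ≈ 560.4 mm, so the notch middle is 561.9. I'll back off 3.3 mm and lower (contact expected at z ≈ 290.7).

>>> apply_moves:
  deltas:
    - [40, [-3.3, 0, 0], 0]
    - [40, [0, 0, 2], 0]
    - [40, [0, 0, 3], 0]
    - [40, [0, 0, 2], 0]
    - [40, [0, 0, 0], 0]

```text
t: 16.5
tool_pos: [0.5617, 0.1502, 0.2923]
orientation: [0.107, -3.139, 0.0]
force: [-0.6, 0.0, -1.6]
opening: 0.0501
```

>>> apply_moves:
  deltas:
    - [40, [0, 0, 1], 0]
    - [40, [0, 0, 0], 0]
    - [40, [0, 0, 0], 0]

```text
t: 16.88
tool_pos: [0.5619, 0.1502, 0.2918]
orientation: [-0.107, 3.14, 0.0]
force: [-0.1, 1.2, -1.7]
opening: 0.0501
```

>>> apply_moves:
  deltas:
    - [40, [0, 0, 1], 0]
    - [40, [0, 0, 0], 0]
    - [40, [0, 0, 0], 0]

```text
t: 17.25
tool_pos: [0.5619, 0.1502, 0.2907]
orientation: [0.107, -3.14, 0.0]
force: [-0.4, -0.2, -0.3]
opening: 0.0498
```

>>> apply_moves:
  deltas:
    - [40, [0, 0, 0.8], 0]
    - [40, [0, 0, 0], 0]
    - [40, [0, 0, 0], 0]
    - [40, [0, 0, 0], 0]

```text
t: 17.75
tool_pos: [0.562, 0.1502, 0.2901]
orientation: [-0.107, 3.14, 0.0]
force: [-0.0, 0.1, -0.6]
opening: 0.05
```

>>> apply_moves:
  deltas:
    - [40, [0, 0, 0.5], 0]
    - [40, [0, 0, 0], 0]
    - [40, [0, 0, 0], 0]
    - [40, [0, 0, 0], 0]

```text
t: 18.25
tool_pos: [0.562, 0.1502, 0.2895]
orientation: [-0.107, 3.14, 0.0]
force: [-1.5, -0.3, 2.2]
opening: 0.0498
```

>>> apply_moves:
  deltas:
    - [40, [0, 0, 0.3], 0]
    - [40, [0, 0, 0], 0]
    - [40, [0, 0, 0], 0]

```text
t: 18.62
tool_pos: [0.562, 0.1502, 0.2892]
orientation: [-0.107, 3.14, 0.0]
force: [-0.3, -0.5, 2.4]
opening: 0.05
```

>>> apply_moves:
  deltas:
    - [40, [0, 0, 0], 0]
    - [40, [0, 0, 0], 0]
    - [40, [0, 0, 0], 0]
    - [40, [0, 0, 0], 0]

```text
t: 19.12
tool_pos: [0.562, 0.1502, 0.2892]
orientation: [-0.107, 3.14, 0.0]
force: [-0.2, -0.5, 2.2]
opening: 0.0497
```

The hook has carried the full weight plus about 2 N for 0.9 s. Opening.

>>> apply_moves:
  deltas:
    - [53, [0, 0, 0], 0]
    - [58, [0, 0, 0], 0]
    - [70, [0, 0, 0], 0]
    - [80, [0, 0, 0], 0]
    - [80, [0, 0, 0], 0]

```text
t: 19.75
tool_pos: [0.5619, 0.1502, 0.2891]
orientation: [0.107, -3.14, 0.0]
force: [0.5, -0.0, 0.8]
opening: 0.0794
```

>>> apply_moves:
  deltas:
    - [80, [0, 0, 0], 0]
    - [80, [0, 0, 0], 0]

```text
t: 20.0
tool_pos: [0.5619, 0.1502, 0.2892]
orientation: [-0.107, 3.14, 0.0]
force: [-0.4, 0.0, -0.8]
opening: 0.0803
```

```bash
python3 - <<'E'
from h import *
plan((562,150.2,400),93.8,4)
a=viewer.read_camera("side")
cv2.imwrite("pics/z5.png",cv2.convertScaleAbs(cv2.resize(a[180:320,190:340],None,fx=4,fy=4,interpolation=cv2.INTER_CUBIC),alpha=1.5,beta=15))
E
```

```text
t 20.0 pos [561.9 150.2 289.2] yaw 93.91 tilt [ 0.  0. -1.] F [-0.4  0.  -0.8] open 80.3 q [ 0.17  0.16  1.67  0.    1.31 -1.47]
[-0.0, -0.0, -27.7] 0.0
[-0.0, -0.0, -27.7] 0.0
[-0.0, -0.0, -27.7] 0.0
[-0.0, -0.0, -27.7] 0.0
```

View pics/z5.png

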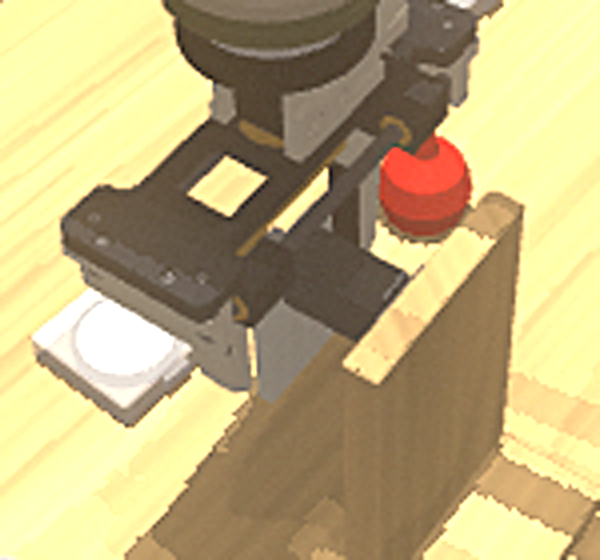

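The gauge hangs and the fingers are clear on both sides. I retreat straight up, slowly at first, and then away.

>>> apply_moves:
  deltas:
    - [80, [0, 0, -4], 0]
    - [80, [0, 0, -8], 0]
    - [80, [0, 0, -15], 0]
    - [80, [0, 0, -25], 0]
    - [80, [0, 0, -25], 0]

```text
t: 20.68
tool_pos: [0.562, 0.1502, 0.3681]
orientation: [-0.107, 3.139, 0.0]
force: [-0.6, -0.5, 0.2]
opening: 0.0802
```

>>> apply_moves:
  deltas:
    - [80, [0, 0, -35], 0]
    - [80, [0, -20, -20], 0]
    - [80, [0, -40, -10], 0]
    - [80, [0, -50, 0], 0]
    - [80, [0, -50, 0], 0]

```text
t: 21.3
tool_pos: [0.5725, -0.0119, 0.4318]
orientation: [-0.107, 3.139, -0.001]
force: [0.7, -0.2, 0.3]
opening: 0.0799
```

>>> apply_moves:
  deltas:
    - [80, [0, -50, 0], 0]
    - [80, [0, -40, 0], 0]
    - [80, [0, 0, 0], 0]
    - [80, [0, 0, 0], 0]
    - [80, [0, 0, 0], 0]

```text
t: 21.92
tool_pos: [0.5789, -0.0985, 0.4313]
orientation: [-0.109, 3.14, 0.0]
force: [0.7, -0.3, 0.7]
opening: 0.0799
```

```bash
python3 - <<'E'
from h import *
s=robot.read_state();print(s["t"],s["tool_pos"],s["force"])
a=viewer.read_camera("side");b=viewer.read_camera("top")
r=lambda im,x,y,w,h,k:cv2.convertScaleAbs(cv2.resize(im[y:y+h,x:x+w],None,fx=k,fy=k,interpolation=cv2.INTER_CUBIC),alpha=1.5,beta=15)
cv2.imwrite("pics/z6.png",np.hstack([r(a,220,200,100,120,4),r(b,150,170,100,120,4)]))
E
```

```text
21.925 [ 0.578877   -0.09847703  0.43125873] [ 0.68754624 -0.25486895  0.70950253]
```

View pics/z6.png

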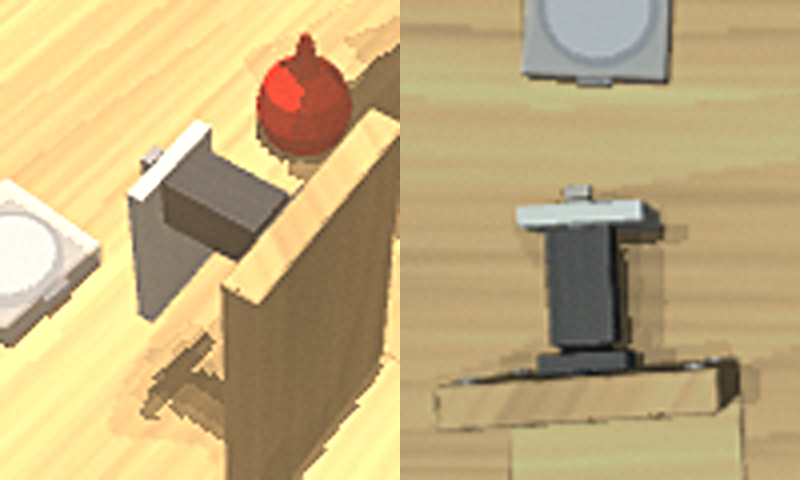

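The gauge hangs square in the notch: the lip tip shows in front of it at (150,155) in the side view and (578,190) in the top view, with the shoulder behind. The plain back faces the board. I'm handing in.

```bash
python3 -c "
from plant import order
print(order.close_job())"
```

```text
the job is handed in; nothing more can be done
None
```

The gauge hangs by its eye on the hook, in the notch between the lip and the shoulder, and I've handed the job in at about 22 s of the 54 s allowed.

- **Finding the height:** I lowered the gauge's underside onto the shoulder top. That put the bar's top about 147 mm above the work surface, against about 145 mm from the camera images. The hook took about 7 N there.
- **Hanging it:** I passed the eye over the lip without feeling any contact and touched the shoulder face lightly, at about 6 N. I then centred the gauge in the notch and lowered it until the eye rested on the bar.
- **Letting go:** Before I opened the fingers, the hook had carried the full weight plus about 2 N for 0.9 s. The highest reading I saw was well under 20 N, though forces were read only at the end of each move call.
- **Last checks:** In both camera views the gauge hangs square, with the lip in front of it and the shoulder behind, and the hand well away.
- **Not seen directly:** No picture shows the dial. I take it to face outward because the plain back faced the side camera in the rest and now faces the board.
- **Bystanders:** The arm kept clear of the filter boxes, blower and hex key. The last close-ups show only the blower and parts of one filter box, and I did not check the others for movement.

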